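Pull the tote of furniture feet to the front of the deep rack with the pull hook

ROBOT

A 7-joint arm with a two-finger parallel gripper is mounted at the origin on the work surface. World frame = base frame: x ahead of the robot, y to its left, z up, the work surface at z = 0. Lengths are in m, angles in rad, forces in N, time in s.
With the tool pointing down it reaches from about 0.425 to 1.025 m from the base axis. Payload 3.6 kg.
Tool frame: the origin (TCP) lies between the finger pads; the fingertips stand 25 mm ahead of it and the grasp point (between the pads) lies 6 mm ahead of it (bot.finger_overhang is the distance from the TCP to the fingertips, in m); z points along the fingers, y is the line along which they close (so a half turn about z gives the same grasp; the last joint's range is limited). The gripper opens to 85 mm and grips with 20 to 120 N. Pads are 22 mm wide; open, the fingers measure 114 mm over their backs; the gripper's body (76 mm by 85 mm) begins 54 mm behind the grasp point. The pads swing forward as they close: fully open they stand 13 mm farther back than shut.
Start: joints at [1.016, 0.591, 0.048, 1.609, -0.033, 0.943, -0.034], TCP at [0.323, -0.649, 0.256] pointing down, gripper open.
Joint ranges: [-2.69, 2.69], [-0.47, 2.24], [-1.27, 1.36], [0.19, 2.51], [-1.53, 4.68], [0.08, 2.07], [-3.09, 3.09]. Speed limits (rad/s): [2.57, 2.57, 3.14, 3.14, 3.14, 3.14, 3.14].

INTERFACE

Orientations are given as [roll, pitch, yaw] about the fixed x, y, z axes, in that order (R = Rz(yaw) Ry(pitch) Rx(roll)).
In Python, from plant import telemetry, capture, camera_info, order, bot gives the robot as it stands. The module is installed in compiled form; this text tells all that it offers.
- The arm moves only by the shell command python3 -m creep 'ROWS' [FORCE]. ROWS is JSON, a list of rows, each a list of 3 entries, a list of its own where there are three numbers: the finger opening in mm, from 0 to 85.4, then the shift along the tool's x, y, z in mm, then the turn about the tool's z in degrees. In form: [[grip, [dx, dy, dz], twist], ...]. A call has 1 to 20 rows; each row shifts and turns the commanded pose from where the row before left it, along the tool's axes as they then stand; what a row does not reach is not made up. A row lasts 1/8 s, in which the tool goes at most 62.5 mm and 10.7 degrees, less where a joint would pass 70% of its speed; a pose out of reach is approached as far as the arm can. A call with a gripper value outside its range is refused whole. The fingers move at their own pace and stop on an object; FORCE is the grip in N (left out, the last holds). Time passes only in rows, so rows that do not move let the fingers close. It gives the time, the measured TCP pose, the force, the opening and the grip force at its end, in the units of the state.
- telemetry.state(): the state, without advancing time (a new reading comes with each control period).
- capture(name): name is "side" or "top" or "wrist"; returns the picture (420x560x3 uint8, blue, green, red); there is no depth.
- camera_info(name): a dict with "fx", "fy", "cx", "cy" (pixels), "R" (3x3) and "t" (3): a world point X has camera coordinates R X + t. Camera axes: x right, y down, z forward; pixel columns grow to the right and rows downward; lengths in m; the calibration is good to about 2 mm. The wrist camera is an equidistant fisheye: a pixel r from the principal point sees the ray r / f radians off the axis. A picture is of the moment at which its call begins: read the wrist's pose just before it. camera_info takes no time and is no camera call; for the wrist camera it gives the pose at the moment of the call.
- order.finish_job(): hands the job in; it is judged then, once.
The state is a dict: "t": time; "qpos": joint angles; "dq": joint speeds; "joint_efforts": joint torques, N m; "position": TCP position; "orientation": TCP orientation; "ft_force": force on the tool from outside, world axes, zero at the start; "moment": the same for the moment, N m; "gripper_width": opening from 0.0 (shut) to 1.0 (fully open); "grip_force": force on a finger pad.
Only numpy, scipy, OpenCV 4.12 (cv2) and the standard library are available. Lean on these libraries where they do the work, as an engineer would, in place of code of your own. Each camera call takes 0.05 s, during which the arm holds its last target. There are 200 camera calls.

TASK

Take the pull hook by its wooden handle, catch its tip behind the front wall of the grey tote deep in the wire-topped rack, and draw the tote forward until you feel it bear steadily for a moment against the rubber bumpers of the front stop: pull gently (never over 20 N) so that it does not tip up over the stop, and touch the tote with the hook only. Then unhook, leave the tote there, and set the hook back upright on its cork mat without dropping it; leave the other things on the bench undisturbed.

Things in the scene. Friction and masses are not known exactly. Their poses are not given: they have to be found in the camera images.
- hook_grip (a point): Pull hook, loose, 160 g: an upright beech handle block 80 long (x) x 28 wide (y) x 50 high (z) mm standing on its foot, with a steel rod 7 mm thick that leaves its front end, 40 mm above its foot, runs straight ahead along +x and turns straight down at its end. The point is the centre of the handle block, 25 mm above its foot. x points along the rod to the hooked end, z up. It starts on the cork mat. Pinch the handle from above across its 28 mm width.
- hook_tip (a point): Lowest point of the hook's down-turned end: 150 mm ahead (x) of the handle's centre and 9.5 mm below it; the down-turned end is 7 mm thick and hangs 21 mm below the rod's underside. Same axes as the handle.
- hook: The whole pull hook (handle, rod, end). Origin under the handle's centre on its foot; same axes.
- mat: Fixed thin cork mat 160 (x) x 100 (y) x 4 mm on the bench, the hook's place; origin at the centre of its underside; the hook's rod juts out over the mat's +x end. It lies on the left or on the right of the rack's front.
- rack: Fixed rack, 300 mm deep (x), 220 mm wide (y). Origin on the bench at the middle of its open front edge, x points inward (away from the robot), z up. Its plywood floor is 20 mm above the bench; wooden guide strips 20 mm high stand at both sides of the bay, 174 mm apart. Corner posts, and a roof of 8 mm and 6 mm steel wires whose underside lies 165 mm above the bench and which begins 40 mm behind the front edge, keep hands out; the space between tote and roof is open.
- stop: Steel stop rail across the rack's front, top 24 mm above the rack floor; origin at the foot of its inner face (12 mm behind the rack's front edge), x inward. Two rubber bumpers, 16 mm across, centred 12 mm above the floor, 100 mm apart, stick out 6 to 18 mm from that face: differs daily, not measured. They are rigid; a tote pulled on past them tips up over them, at about 7 to 13 N of pull.
- tote: Open grey plastic tote 130 (x) x 160 (y) x 75 (z) mm, loose on the rack's floor, 0.55 to 0.95 kg with eight wooden feet fixed in it; sliding it takes a few newtons, not known beforehand. Origin at the centre of its underside, front wall at x = -65 mm. Walls 6 mm thick. Behind the front wall 45 mm are empty (down to the 6 mm floor) for the hook's end; then come the feet, up to 56 mm above the tote's underside. It stands 45 to 82 mm short of the bumpers.
- tote_lip (a point): Middle of the top edge of the tote's front wall, centred in the wall's 6 mm thickness, 75 mm above the tote's underside; same axes as the tote.
- tray: Fixed black divided tray 110 x 100 x 35 mm, on the other side of the rack from the mat; origin under its centre. Not part of the job.
- glue: White bottle 56 mm across, 150 mm high, standing beside the rack; origin under its centre. Leave alone.
- jar: Glass jar with a steel lid, 60 mm across, 70 mm high, beside the rack; origin under its centre. Leave alone.
- spool: Empty wooden spool 70 mm across, 55 mm high; origin under its centre. Leave alone.
- disc: Steel weight 70 mm across, 18 mm high; origin under its centre. Leave alone.
There are look-alikes about, which are no part of the job. What is shaped like the hook but pink is not meant.

How it is judged:
By the outcome, as a careful person would: the job done as asked, in the order asked, and still so for the second after the job is handed in, with the robot touching nothing.
It also fails if it takes over 72 s, if anything falls off the work surface, if the arm or the gripper's body presses on something with over 40 N, if the wrist force passes 120 N, or if a joint passes its speed limit or range.

## Working session

There is one attempt and no reset: what is moved stays moved. The work goes in short steps, Python scripts to look and compute and a shell command to move; the robot and the scene stay as the last step left them, time stands still between calls to the robot, and variables do not carry over. Pictures are saved under pics/ and viewed, at most 13 in all, crops included, and the job is handed in when it is done.

```bash
mkdir -p pics
cat > h.py <<'E'
import numpy as np,cv2
from plant import telemetry,capture,camera_info,order,bot
def ray(ci,u,v,fish=False):
    R=np.array(ci["R"]);t=np.array(ci["t"])
    if fish:
        a=np.array([u-ci["cx"],v-ci["cy"]]);r=np.hypot(*a);th=r/ci["fx"]
        d=np.array([*(a/max(r,1e-9)*np.sin(th)),np.cos(th)])
    else: d=np.array([(u-ci["cx"])/ci["fx"],(v-ci["cy"])/ci["fy"],1.])
    return -R.T@t,R.T@d
def onz(ci,u,v,z,fish=False):
    c,d=ray(ci,u,v,fish);return c+d*(z-c[2])/d[2]
def proj(ci,X):
    p=np.array(ci["R"])@np.array(X)+np.array(ci["t"]);return p[0]/p[2]*ci["fx"]+ci["cx"],p[1]/p[2]*ci["fy"]+ci["cy"]
E
python3 - <<'E'
from h import *
s=telemetry.state();print(s)
for n in("top","side"):
    cv2.imwrite(f"pics/{n}0.png",capture(n));ci=camera_info(n);print(n,ci)
E
```

```text
{'t': 0.0, 'qpos': array([ 1.01547428,  0.59210145,  0.04831186,  1.60982264, -0.03329271,
        0.94268844, -0.0337189 ]), 'dq': array([ 1.14680407e-03,  8.42432453e-05, -4.59763496e-04, -2.15999254e-04,
       -1.12228409e-04, -1.87216312e-03,  1.01669101e-03]), 'joint_efforts': array([-2.86920103e-04, -5.48701930e+01,  1.54598929e+00, -1.98125607e+01,
        9.25089349e-03,  8.87311937e-03,  5.67178347e-06]), 'position': array([ 0.32270553, -0.64836486,  0.25515382]), 'orientation': array([-3.13938187e+00,  1.37155615e-04,  4.61878143e-01]), 'ft_force': array([0.61720411, 1.3507858 , 0.8614952 ]), 'moment': array([-0.03201768, -0.0318505 , -0.02685337]), 'grip_force': 0.0, 'gripper_width': 1.003829105737916}
top {'fx': 380.5350337757211, 'fy': 380.5350337757211, 'cx': 274.7040222944147, 'cy': 212.54827272077705, 'R': array([[-2.72102688e-02, -9.99629654e-01, -3.95271676e-04],
       [-9.80000907e-01,  2.67539385e-02, -1.97186331e-01],
       [ 1.97123879e-01, -4.97812647e-03, -9.80365949e-01]]), 't': array([-0.03882429,  0.49775892,  1.08587945])}
side {'fx': 385.44223464199194, 'fy': 385.44223464199194, 'cx': 280.2795624926418, 'cy': 207.69930924334204, 'R': array([[-0.82498967, -0.56509446,  0.0077653 ],
       [-0.39565065,  0.56769572, -0.72192945],
       [ 0.40355001, -0.59865668, -0.6919231 ]]), 't': array([0.3663985 , 0.30740029, 0.95443186])}
```

View pics/top0.png

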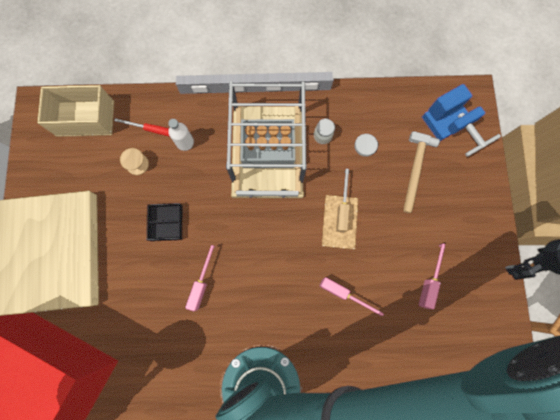

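View pics/side0.png

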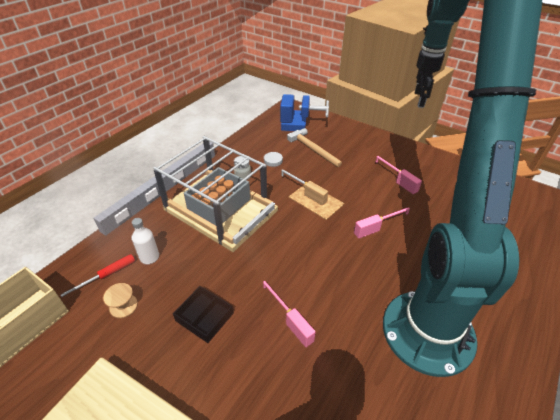

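Top view: beech hook on the mat, with the handle at about (343,217) and the rod end at (347,170). The rack front is at about (268,193), and the tote's front wall is at about y≈158. The tray is at (165,222). I'll zoom in on the rack and mat.

Run:
```python
from h import *
im=cv2.imread("pics/top0.png");c=im[70:255,215:375];cv2.imwrite("pics/z0.png",cv2.resize(c,None,fx=3.2,fy=3.2,interpolation=cv2.INTER_CUBIC))
ci=camera_info("top")
for n,u,v,z in[("handle top",343,217,.054),("tip",347,170,.044),("front L",232,197,.02),("front R",304,197,.02),("lipL",245,158,.095),("lipR",295,160,.095)]: print(n,onz(ci,u,v,z).round(3))
```

```text
handle top [ 0.477 -0.254  0.054]
tip [ 0.625 -0.278  0.044]
front L [0.555 0.078 0.02 ]
front R [ 0.549 -0.144  0.02 ]
lipL [0.654 0.031 0.095]
lipR [ 0.643 -0.116  0.095]
```

View pics/z0.png

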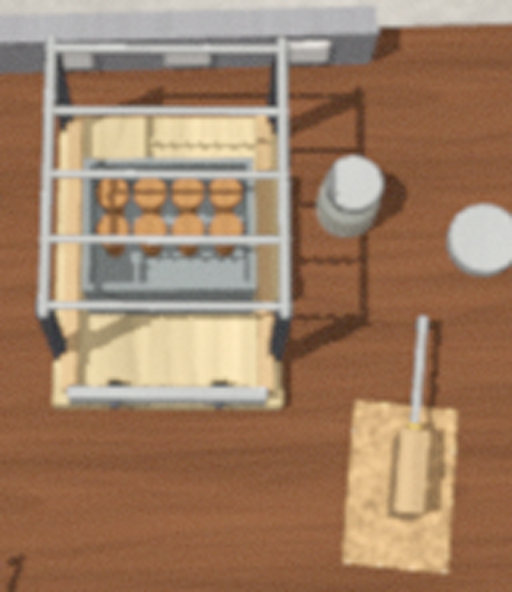

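The zoom shows the tote at x 85–255, its front wall near y≈250–290, and the rack front edge at y≈405. The handle runs from (415,425) to (408,515). I'll move over the hook and look with the wrist camera.

```bash
python3 -m creep '[[85,[35,-37,0],0],[85,[35,-37,0],0],[85,[35,-37,0],0],[85,[35,-37,0],0],[85,[35,-37,0],0],[85,[35,-37,0],0],[85,[35,-37,0],0],[85,[35,-37,0],0],[85,[0,0,0],9],[85,[0,0,0],9],[85,[0,0,0],9],[85,[0,0,0],9],[85,[0,0,0],0],[85,[0,0,0],0]]'
python3 - <<'E'
from h import *
s=telemetry.state();print(s['position'],s['orientation'],s['qpos'])
ci=camera_info("wrist");im=capture("wrist");cv2.imwrite("pics/w0.png",im);print(ci)
np.savez("w0",**ci)
E
```

```text
t: 1.85
position: [0.4417, -0.2592, 0.2562]
orientation: [-3.142, 0.0, -0.164]
ft_force: [1.0, 0.5, 0.1]
gripper_width: 0.992
grip_force: 0.0
[ 0.44170565 -0.25915952  0.25615494] [-3.14150390e+00  3.87929755e-04 -1.64071279e-01] [ 0.32617495  0.32797449  0.14664624  2.08832876 -0.07058003  0.73020212
 -1.21711772]
{'fx': 325.19226210127806, 'fy': 325.19226210127806, 'cx': 282.29848648603655, 'cy': 212.78331875992845, 'R': array([[-1.62311020e-01, -9.86739576e-01,  3.76895807e-04],
       [-9.40510167e-01,  1.54822161e-01,  3.02441273e-01],
       [-2.98489125e-01,  4.87350773e-02, -9.53167947e-01]]), 't': array([-0.18534954,  0.41629289,  0.52206641])}
```

View pics/w0.png

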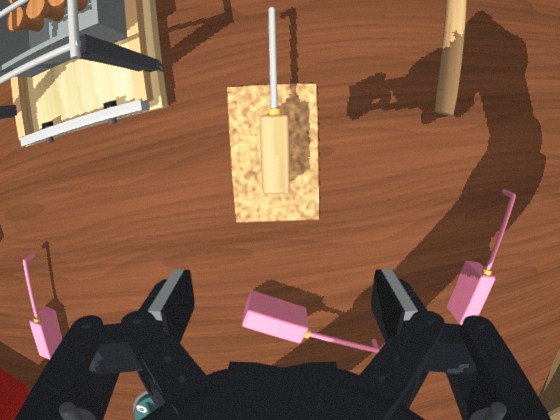

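The wrist view shows the handle's top face from about (275,116) at the front to (275.5,192) at the rear, and the rod end at (272,9). The mat corners are (228,87), (316,84), (320,219) and (236,222). The stop rail runs from (20,143) to (145,103).

Run:
```python
from h import *
ci=dict(np.load("w0.npz"))
for n,u,v,z in[("hf",275.5,116,.054),("hr",275.5,192,.054),("rod end",272,9,.0475),("mat",228,87,.004),("mat",316,84,.004),("mat",320,219,.004),("mat",236,222,.004),("railL",20,143,.044),("railR",145,106,.044)]: print(n,onz(ci,u,v,z,True).round(4))
ct=camera_info("top")
for n,x,y,z in[("hf",415,428,.054),("hr",408,515,.054),("rod",424,316,.0475),("railL",68,395,.044),("railR",267,395,.044)]: print("top",n,onz(ct,215+x/3.2,70+y/3.2,z).round(4))
```

```text
hf [ 0.5153 -0.2659  0.054 ]
hr [ 0.4405 -0.2533  0.054 ]
rod end [ 0.6248 -0.2803  0.0475]
mat [ 0.5573 -0.2181  0.004 ]
mat [ 0.544  -0.3152  0.004 ]
mat [ 0.387  -0.2973  0.004 ]
mat [ 0.3997 -0.197   0.004 ]
railL [0.5619 0.0606 0.044 ]
railR [ 0.5541 -0.1329  0.044 ]
top hf [ 0.5167 -0.2619  0.054 ]
top hr [ 0.435  -0.2503  0.054 ]
top rod [ 0.6275 -0.2788  0.0475]
top railL [0.5598 0.0624 0.044 ]
top railR [ 0.5547 -0.1259  0.044 ]
```

```bash
python3 -m creep '[[85,[35,-7,0],-0.6],[85,[0,0,45],0],[85,[0,0,45],0],[85,[0,0,45],0],[85,[0,0,40],0],[85,[0,0,26],0],[85,[0,0,15],0],[85,[0,0,0],0],[20,[0,0,0],0],[20,[0,0,0],0],[20,[0,0,0],0],[20,[0,0,0],0],[20,[0,0,0],0],[20,[0,0,0],0]]' 60
```

```text
t: 3.65
position: [0.4781, -0.2584, 0.0412]
orientation: [3.141, -0.002, -0.156]
ft_force: [-0.5, 0.5, 6.6]
gripper_width: 0.321
grip_force: 60.0
```

```bash
python3 -m creep '[[20,[0,0,-10],0],[20,[0,0,-30],0],[20,[0,0,-50],0],[20,[-25,4,0],0],[20,[-26,4,0],0],[20,[-26,4,0],0],[20,[0,0,0],-7],[20,[4,-40,0],0],[20,[5,-42,0],0],[20,[5,-43,0],0],[20,[5,-43,0],0],[20,[4,-43,0],0],[20,[0,0,0],0],[20,[0,0,0],0],[20,[0,0,0],0]]'
python3 - <<'E'
from h import *
s=telemetry.state();print(s['position'],s['orientation'])
ci=camera_info("wrist");im=capture("wrist");np.savez("w1",**ci)
t=capture("top");cv2.imwrite("pics/top1.png",t);cv2.imwrite("pics/w1.png",im)
c=cv2.resize(t[100:210,220:320],None,fx=4,fy=4,interpolation=cv2.INTER_CUBIC)
o=np.zeros((440,800,3),np.uint8);o[:,:400]=c;o[:,400:]=cv2.resize(im[:280,60:500],(400,255))[:255].repeat(1,0) if False else 0
cv2.imwrite("pics/z1.png",c)
E
```

```text
t: 5.52
position: [0.4293, -0.0494, 0.1304]
orientation: [3.141, 0.0, -0.037]
ft_force: [-0.1, 0.8, -1.5]
gripper_width: 0.321
grip_force: 59.5
[ 0.4292843  -0.04940811  0.130408  ] [ 3.14098347e+00  1.91300782e-04 -3.65352284e-02]
```

View pics/w1.png

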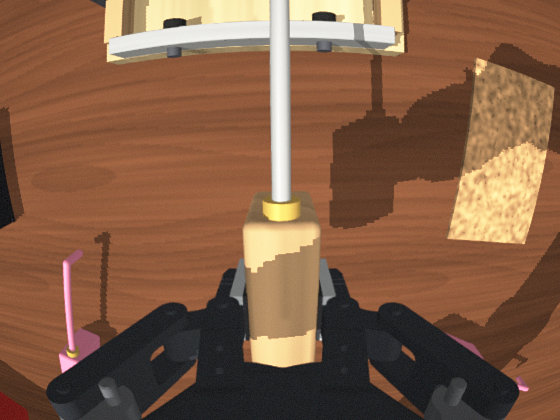

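View pics/z1.png

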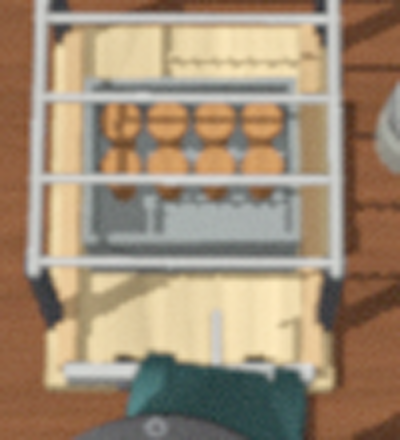

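Wrist view: the hook is held straight, with the rod vertical at u≈280. The bumpers are at (175,40) and (324,38), and the stop rail is at about y=40. In the top zoom the tote's lip band is at y≈240, its outer sides at x≈85–300, its back edge at y≈82, and the hook's end at (216,312).

Run:
```python
from h import *
ct=camera_info("top")
for n,x,y,z in[("lipL",85,242,.095),("lipR",300,248,.095),("lipmid",195,241,.095),("back mid",190,83,.095),("backL",85,83,.095),("backR",298,88,.095),("bottomR front",300,270,.02),("rod end",216,311,.135),("guideL",80,330,.04),("guideR",303,330,.04)]: print(n,onz(ct,220+x/4,100+y/4,z).round(4))
ci=dict(np.load("w1.npz"))
for n,u,v,z in[("bumpL tip",175,21,.032),("bumpR tip",324,14,.032),("railL",110,45,.044),("railR",394,36,.044)]: print(n,onz(ci,u,v,z,True).round(4))
im=cv2.imread("pics/top1.png")
for c in (250,265,280,285): print(c,[int(v) for v in cv2.cvtColor(im,cv2.COLOR_BGR2GRAY)[148:170,c]])
```

```text
lipL [0.6463 0.042  0.095 ]
lipR [ 0.6373 -0.1159  0.095 ]
lipmid [ 0.6448 -0.0389  0.095 ]
back mid [ 0.7695 -0.0381  0.095 ]
backL [0.7717 0.0408 0.095 ]
backR [ 0.7633 -0.1192  0.095 ]
bottomR front [ 0.6448 -0.1201  0.02  ]
rod end [ 0.579  -0.0527  0.135 ]
guideL [0.595  0.0511 0.04  ]
guideR [ 0.5904 -0.1193  0.04  ]
bumpL tip [0.5753 0.0161 0.032 ]
bumpR tip [ 0.5728 -0.0829  0.032 ]
railL [0.5636 0.0599 0.044 ]
railR [ 0.5566 -0.1259  0.044 ]
250 [79, 83, 106, 111, 118, 116, 118, 119, 116, 122, 150, 165, 148, 113, 87, 114, 176, 203, 163, 120, 167, 197]
265 [110, 119, 131, 158, 173, 174, 174, 172, 174, 174, 174, 170, 146, 112, 97, 110, 163, 205, 172, 120, 137, 185]
280 [131, 152, 142, 155, 172, 172, 173, 174, 175, 173, 173, 169, 134, 108, 100, 108, 155, 204, 170, 125, 139, 178]
285 [87, 93, 117, 155, 170, 175, 175, 174, 173, 174, 173, 170, 136, 107, 100, 106, 155, 200, 172, 129, 139, 178]
```

```bash
python3 -m creep '[[20,[10,-6,0],0],[20,[18,-6,0],0],[20,[20,-5,0],0],[20,[20,0,0],0],[20,[18,0,0],0],[20,[0,0,0],0],[20,[0,0,0],0]]'
python3 - <<'E'
from h import *
t=capture("top");s=capture("side")
a=cv2.resize(t[100:210,220:320],(400,440),interpolation=cv2.INTER_CUBIC)
b=cv2.resize(s[140:250,150:250],(400,440),interpolation=cv2.INTER_CUBIC)
cv2.imwrite("pics/z2.png",np.hstack([a,b]))
E
```

```text
t: 6.5
position: [0.5157, -0.0336, 0.13]
orientation: [-3.142, 0.001, -0.033]
ft_force: [-0.1, -0.0, -1.3]
gripper_width: 0.326
grip_force: 59.5
```

View pics/z2.png

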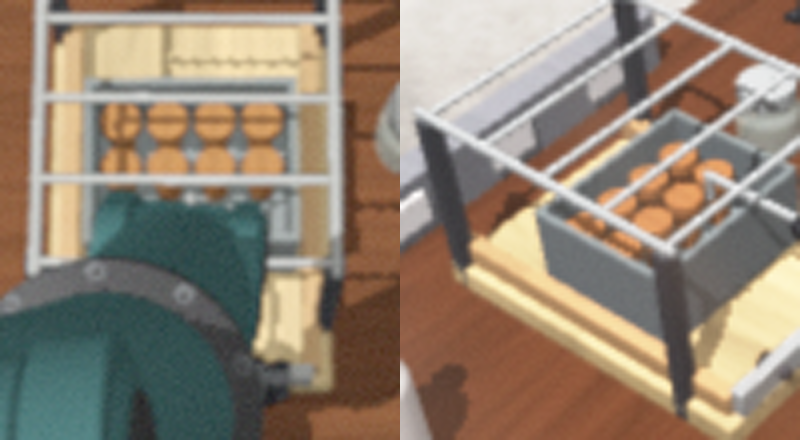

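Side half: the rod comes over the front wall with its down-turned end at about (708,180–195), between the wall and the front feet row. I'll check this by projection.

Run:
```python
from h import *
ci=camera_info("side")
f=lambda X:(400+4*(proj(ci,X)[0]-150),4*(proj(ci,X)[1]-140))
for n,X in[("tip",(.6655,-.0386,.108)),("rod bend",(.6655,-.0386,.136)),("lipL",(.646,.042,.095)),("lipR",(.637,-.117,.095)),("lip mid",(.642,-.038,.095)),("backL",(.772,.041,.095)),("inner mid",(.648,-.038,.095))]: print(n,np.round(f(X)))
```

```text
tip [711. 197.]
rod bend [707. 169.]
lipL [661. 280.]
lipR [804. 170.]
lip mid [735. 222.]
backL [537. 214.]
inner mid [729. 219.]
```

```bash
python3 -m creep '[[20,[0,0,8],0],[20,[0,0,8],0],[20,[0,0,7],0],[20,[0,0,6],0],[20,[0,0,0],0],[20,[0,0,0],0]]'; python3 -m creep '[[20,[-3,0,0],0],[20,[-3,0,0],0],[20,[-3,0,0],0],[20,[-2,0,0],0],[20,[0,0,0],0]]'
```

```text
t: 7.35
position: [0.5163, -0.034, 0.1013]
orientation: [3.142, -0.0, -0.034]
ft_force: [-0.6, 0.2, -1.4]
gripper_width: 0.319
grip_force: 59.5
t: 7.98
position: [0.5054, -0.0335, 0.1014]
orientation: [3.142, -0.001, -0.034]
ft_force: [1.2, -0.0, -1.9]
gripper_width: 0.324
grip_force: 59.5
```

```bash
python3 -m creep '[[20,[-2,0,0],0],[20,[-2,0,0],0],[20,[-2,0,0],0],[20,[-2,0,0],0],[20,[-2,0,0],0]]';python3 -m creep '[[20,[-2,0,0],0],[20,[-2,0,0],0],[20,[-2,0,0],0],[20,[-2,0,0],0],[20,[-2,0,0],0]]'
```

```text
t: 8.6
position: [0.4959, -0.0332, 0.1015]
orientation: [3.142, -0.002, -0.034]
ft_force: [4.6, -0.4, -3.3]
gripper_width: 0.322
grip_force: 59.4
t: 9.22
position: [0.4859, -0.0329, 0.1015]
orientation: [3.142, -0.002, -0.034]
ft_force: [4.9, 0.2, -2.8]
gripper_width: 0.323
grip_force: 59.4
```

```bash
python3 -m creep '[[20,[-2,0,0],0],[20,[-2,0,0],0],[20,[-2,0,0],0],[20,[-2,0,0],0],[20,[-2,0,0],0],[20,[-2,0,0],0],[20,[-2,0,0],0],[20,[-2,0,0],0]]';python3 -m creep '[[20,[-2,0,0],0],[20,[-2,0,0],0],[20,[-2,0,0],0],[20,[-2,0,0],0],[20,[-2,0,0],0]]'
```

```text
t: 10.22
position: [0.4699, -0.0324, 0.1015]
orientation: [3.142, -0.002, -0.034]
ft_force: [5.5, -0.4, -2.1]
gripper_width: 0.32
grip_force: 59.4
t: 10.85
position: [0.4599, -0.032, 0.1015]
orientation: [3.142, -0.002, -0.034]
ft_force: [5.6, 0.9, -1.8]
gripper_width: 0.319
grip_force: 59.4
```

Run:
```python
from h import *
t=capture("top");s=capture("side");w=capture("wrist");cv2.imwrite("pics/w3.png",w)
b=cv2.resize(s[140:250,150:250],(400,440),interpolation=cv2.INTER_CUBIC)
a=cv2.resize(w[:140,100:460],(400,156));a=cv2.copyMakeBorder(a,0,284,0,0,cv2.BORDER_CONSTANT)
cv2.imwrite("pics/z3.png",np.hstack([a,b]))
```

```text
(no output)
```

View pics/z3.png

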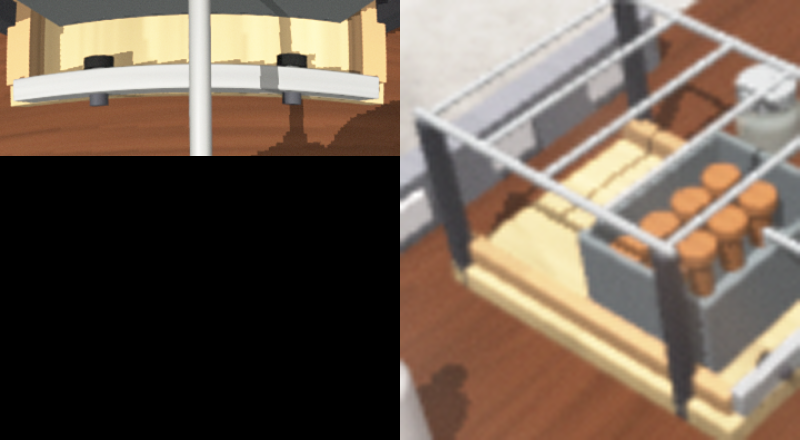

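The tote follows the hook. In the wrist half its lower front edge is at y≈20 and the bumper faces at about y≈58, so roughly 20–25 mm remain.

```bash
python3 -m creep '[[20,[-2,0,0],0],[20,[-2,0,0],0],[20,[-2,0,0],0],[20,[-2,0,0],0],[20,[-1,0,0],0]]';python3 -m creep '[[20,[-1,0,0],0],[20,[-1,0,0],0],[20,[-1,0,0],0],[20,[-1,0,0],0]]';python3 -m creep '[[20,[-0.7,0,0],0],[20,[-0.7,0,0],0],[20,[-0.7,0,0],0]]'
```

```text
t: 11.62
position: [0.4509, -0.0317, 0.1015]
orientation: [3.142, -0.001, -0.034]
ft_force: [4.6, -0.8, -2.0]
gripper_width: 0.324
grip_force: 59.4
t: 12.12
position: [0.447, -0.0316, 0.1015]
orientation: [3.142, -0.002, -0.034]
ft_force: [4.5, -0.6, -2.4]
gripper_width: 0.322
grip_force: 59.4
t: 12.5
position: [0.4449, -0.0315, 0.1015]
orientation: [3.142, -0.001, -0.034]
ft_force: [4.1, -1.4, -3.7]
gripper_width: 0.316
grip_force: 59.4
```

```bash
for i in 1 2 3 4 5; do python3 -m creep '[[20,[-0.5,0,0],0],[20,[-0.5,0,0],0]]' | grep -E "posi|ft_"; done
```

```text
position: [0.4439, -0.0315, 0.1014]
ft_force: [5.5, -1.0, -2.8]
position: [0.4429, -0.0314, 0.1014]
ft_force: [4.9, -0.0, -2.4]
position: [0.4419, -0.0314, 0.1014]
ft_force: [5.9, 0.4, -3.1]
position: [0.4409, -0.0314, 0.1015]
ft_force: [5.5, -0.6, -2.6]
position: [0.4399, -0.0313, 0.1014]
ft_force: [6.2, -0.4, -2.8]
```

```bash
python3 -m creep '[[20,[-0.5,0,0],0],[20,[0,0,0],0]]'; python3 -m creep '[[20,[-0.5,0,0],0],[20,[0,0,0],0]]'
```

```text
t: 14.0
position: [0.4393, -0.0314, 0.1014]
orientation: [3.142, -0.001, -0.034]
ft_force: [5.3, -0.3, -1.7]
gripper_width: 0.319
grip_force: 59.4
t: 14.25
position: [0.4388, -0.0313, 0.1014]
orientation: [3.142, -0.001, -0.034]
ft_force: [4.6, 0.2, -2.7]
gripper_width: 0.318
grip_force: 59.4
```

Run:
```python
from h import *
c0=camera_info("wrist");w=capture("wrist");np.savez("w4",**c0)
print(np.mean([telemetry.state()['ft_force'] for _ in range(1)],0))
cv2.imwrite("pics/w4.png",cv2.resize(w[:130,130:430],(750,325),interpolation=cv2.INTER_CUBIC))
```

```text
[ 5.27629017 -1.0290456  -3.16713671]
```

View pics/w4.png

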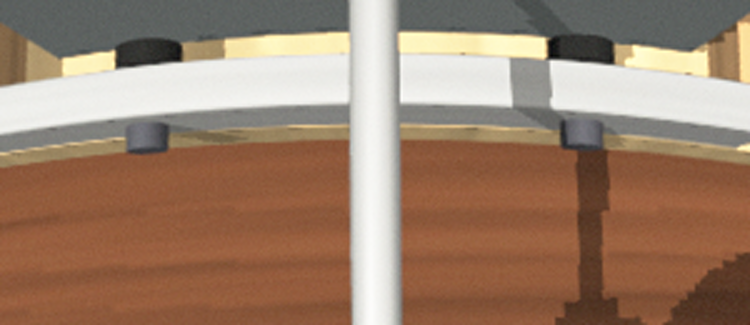

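Run:
```python
from h import *
ci=dict(np.load("w4.npz"))
f=lambda n,x,y,z:print(n,onz(ci,130+x/2.5,y/2.5,z,True).round(4))
f("tote L",200,43,.02);f("tote M",440,33,.02);f("tote R",640,45,.02)
for z in(.032,.04): f("bumpL",150,40,z);f("bumpR",580,37,z)
```

```text
tote L [0.5787 0.0068 0.02  ]
tote M [ 0.5777 -0.0512  0.02  ]
tote R [ 0.5769 -0.101   0.02  ]
bumpL [0.5773 0.0161 0.032 ]
bumpR [ 0.574  -0.0825  0.032 ]
bumpL [0.5746 0.0139 0.04  ]
bumpR [ 0.5715 -0.0805  0.04  ]
```

The tote's bottom edge is at x≈0.578 and the bumper faces at about 0.574, so only a few mm remain.

```bash
python3 -m creep '[[20,[-0.5,0,0],0],[20,[-0.5,0,0],0]]'|grep -E "pos|ft_"; python3 -m creep '[[20,[-0.5,0,0],0],[20,[0,0,0],0]]'|grep -E "pos|ft_"; python3 -m creep '[[20,[-0.5,0,0],0],[20,[0,0,0],0]]'|grep -E "pos|ft_"
```

```text
position: [0.4379, -0.0312, 0.1014]
ft_force: [4.8, 0.2, -2.9]
position: [0.4373, -0.0312, 0.1015]
ft_force: [5.3, -0.4, -3.2]
position: [0.4368, -0.0312, 0.1015]
ft_force: [5.2, -0.3, -2.4]
```

```bash
python3 -m creep '[[20,[-0.5,0,0],0],[20,[-0.5,0,0],0]]'|grep -E "pos|ft_"; python3 -m creep '[[20,[-0.5,0,0],0],[20,[0,0,0],0]]'|grep -E "pos|ft_"; python3 -m creep '[[20,[-0.5,0,0],0],[20,[0,0,0],0]]'|grep -E "pos|ft_"
```

```text
position: [0.4359, -0.0312, 0.1014]
ft_force: [5.3, -0.7, -2.6]
position: [0.4353, -0.0312, 0.1015]
ft_force: [4.7, 0.4, -1.6]
position: [0.4348, -0.0312, 0.1014]
ft_force: [5.2, 0.8, -2.9]
```

```bash
python3 -m creep '[[20,[-0.5,0,0],0],[20,[0,0,0],0]]'|grep -E "pos|ft_"; python3 -m creep '[[20,[-0.5,0,0],0],[20,[0,0,0],0]]'|grep -E "pos|ft_"; python3 -m creep '[[20,[-0.5,0,0],0],[20,[0,0,0],0]]'|grep -E "pos|ft_"
```

```text
position: [0.4347, -0.0312, 0.1015]
ft_force: [5.3, -0.0, -3.0]
position: [0.4345, -0.0311, 0.1015]
ft_force: [6.0, 0.1, -3.0]
position: [0.4343, -0.0311, 0.1015]
ft_force: [6.8, -0.2, -3.6]
```

Contact: commanded steps no longer move the tool fully, and the force is rising. I'll hold here.

```bash
python3 -m creep '[[20,[0,0,0],0],[20,[0,0,0],0],[20,[0,0,0],0]]'|grep -E "pos|ft_"; python3 -m creep '[[20,[0,0,0],0],[20,[0,0,0],0],[20,[0,0,0],0]]'|grep -E "pos|ft_"
python3 - <<'E'
from h import *
c0=camera_info("wrist");w=capture("wrist");np.savez("w5",**c0);s=capture("side")
b=cv2.resize(s[150:250,150:265],(460,400),interpolation=cv2.INTER_CUBIC);a=cv2.resize(w[:60,260:400],(460,197),interpolation=cv2.INTER_CUBIC)
cv2.imwrite("pics/w5.png",np.vstack([a,b]))
E
```

```text
position: [0.4343, -0.0311, 0.1015]
ft_force: [5.9, -0.3, -4.0]
position: [0.4343, -0.0312, 0.1015]
ft_force: [6.5, -0.0, -3.9]
```

View pics/w5.png

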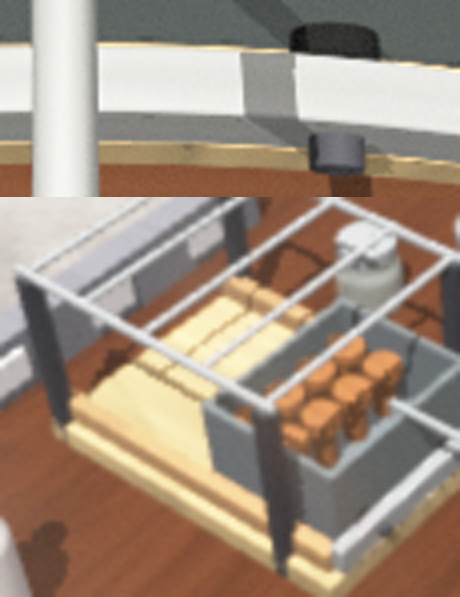

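The tote now touches the right bumper: it covers the bumper's face at (335,30) and almost no floor strip is visible. It stands level. I'll add a slight firmer pull and hold again.

```bash
python3 -m creep '[[20,[-0.4,0,0],0],[20,[0,0,0],0],[20,[0,0,0],0]]'|grep -E "pos|ft_"; python3 -m creep '[[20,[0,0,0],0],[20,[0,0,0],0],[20,[0,0,0],0]]'|grep -E "pos|ft_";python3 -m creep '[[20,[0,0,0],0],[20,[0,0,0],0],[20,[0,0,0],0]]'|grep -E "pos|ft_"
```

```text
position: [0.4343, -0.0311, 0.1015]
ft_force: [7.4, -0.3, -4.5]
position: [0.4343, -0.0311, 0.1015]
ft_force: [7.4, 0.1, -5.2]
position: [0.4343, -0.0311, 0.1015]
ft_force: [7.5, -0.6, -4.6]
```

The pull holds steady at 7.4 N with no motion, so the tote is bearing on the bumpers. Now I'll unhook.

```bash
python3 -m creep '[[20,[2,0,0],0],[20,[3,0,0],0],[20,[4,0,0],0],[20,[3,0,0],0],[20,[0,0,0],0]]'; python3 -m creep '[[20,[0,0,-5],0],[20,[0,0,-8],0],[20,[0,0,-8],0],[20,[0,0,-8],0],[20,[0,0,0],0]]'
```

```text
t: 19.15
position: [0.444, -0.0315, 0.1012]
orientation: [3.142, 0.001, -0.034]
ft_force: [-0.0, 0.9, -1.9]
gripper_width: 0.32
grip_force: 59.6
t: 19.77
position: [0.4447, -0.0315, 0.1311]
orientation: [-3.142, -0.002, -0.034]
ft_force: [-0.6, 0.3, -1.8]
gripper_width: 0.321
grip_force: 59.6
```

```bash
python3 -m creep '[[20,[-8,8,0],0],[20,[-7,11,0],0],[20,[-4,30,0],0],[20,[-5,46,0],0],[20,[-5,46,0],0],[20,[-5,46,0],0],[20,[-4,43,0],0],[20,[0,0,0],7],[20,[20,-3,0],0],[20,[30,-5,0],0],[20,[27,-4,0],0],[20,[0,0,30],0],[20,[0,0,30],0],[20,[0,0,16],0],[20,[0,0,6],0],[20,[0,0,0],0],[20,[0,0,0],0]]'
```

```text
t: 21.9
position: [0.477, -0.2605, 0.0491]
orientation: [3.141, -0.002, -0.156]
ft_force: [-0.0, 1.0, -0.9]
gripper_width: 0.322
grip_force: 59.8
```

```bash
python3 -m creep '[[20,[0,0,4],0],[20,[0,0,2],0],[20,[0,0,0],0]]'|grep -E "pos|ft_"; python3 -m creep '[[20,[0,0,1],0],[20,[0,0,0],0]]'|grep -E "pos|ft_";python3 -m creep '[[20,[0,0,1],0],[20,[0,0,0],0]]'|grep -E "pos|ft_"
```

```text
position: [0.4763, -0.2601, 0.0422]
ft_force: [-0.1, 0.5, -1.7]
position: [0.4765, -0.2602, 0.0413]
ft_force: [0.3, 1.1, -1.1]
position: [0.4764, -0.2602, 0.0412]
ft_force: [-1.1, 0.7, 8.3]
```

The foot is on the mat. I'll release and retreat straight up.

```bash
python3 -m creep '[[30,[0,0,0],0],[34,[0,0,0],0],[45,[0,0,0],0],[60,[0,0,0],0],[75,[0,0,0],0],[75,[0,0,0],0],[75,[0,0,-15],0],[75,[0,0,-40],0],[75,[0,0,-50],0],[75,[0,0,-50],0],[75,[-30,0,-30],0],[75,[-30,0,0],0],[75,[0,0,0],0]]' 20
python3 - <<'E'
from h import *
w=capture("wrist");t=capture("top")
b=cv2.resize(t[90:255,215:375],(480,495),interpolation=cv2.INTER_CUBIC);a=cv2.resize(w[:,100:420],(320,420));a=cv2.copyMakeBorder(a,0,75,0,0,cv2.BORDER_CONSTANT)
cv2.imwrite("pics/z6.png",np.hstack([a,b]))
E
```

```text
t: 24.4
position: [0.4143, -0.2504, 0.2264]
orientation: [-3.141, 0.001, -0.158]
ft_force: [-0.1, 0.2, -0.4]
gripper_width: 0.878
grip_force: 0.0
```

View pics/z6.png

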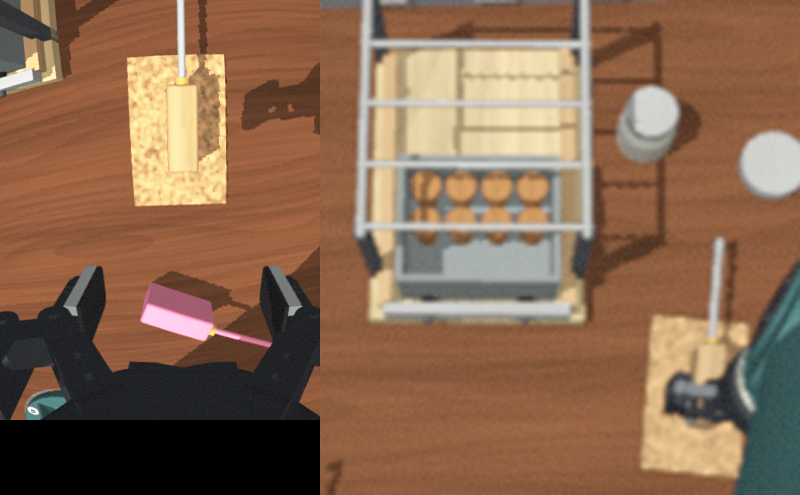

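The hook stands upright on the mat, with its handle at (182,128) in the wrist half. The tote sits level against the bumpers at the front of the rack, with its lip at about y≈285 in the top half.

```bash
python3 -c "
from plant import order
print(order.finish_job())"
```

```text
the job is handed in; nothing more can be done
None
```

The tote was drawn forward to the front stop and bore on it at about 7.4 N for roughly a second without tipping; it was then unhooked and left there, the hook stands upright on its cork mat, and the job is handed in.

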